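# Load the analyser's sample drawer in run order

### The arm

A 6-joint arm with a two-finger parallel gripper is mounted at the origin on the work surface. World frame = base frame: x ahead of the robot, y to its left, z up, the work surface at z = 0. Lengths are in m, angles in rad, forces in N, time in s.
With the tool pointing down it reaches from about 0.325 to 0.9 m from the base axis. Payload 6.1 kg.
Tool frame: the origin (TCP) lies on the front face of the gripper's body, between the roots of the fingers; the fingertips stand 73 mm ahead of it and the grasp point (between the pads) lies 54 mm ahead of it; z points along the fingers, y is the line along which they close (so a half turn about z gives the same grasp; the last joint's range is limited). The gripper opens to 85 mm and grips with 20 to 120 N. Pads are 22 mm wide; open, the fingers measure 114 mm over their backs; the gripper's body (76 mm by 85 mm) begins 54 mm behind the grasp point. The pads swing forward as they close: fully open they stand 13 mm farther back than shut.
Start: joints at [1.046, 0.22, 1.526, -0, 1.395, -0.126], TCP at [0.243, 0.576, 0.304] pointing down, gripper open.
Joint ranges: [-2.98, 2.98], [-0.91, 2.08], [0.09, 2.57], [-1.24, 4.39], [0.2, 2.65], [-2.68, 2.68]. Speed limits (rad/s): [2.57, 2.57, 3.01, 3.14, 3.14, 3.14].

### API

Orientations are given as a unit quaternion [w, x, y, z].
In Python, from cell import ctrl gives the robot as it stands. The module is installed in compiled form; this text tells all that it offers.
- The arm moves only by the tool move_arm, never from a script. Its argument "plan" is a list of rows, each an object of numbers: "claw": the closure, from 0 (fully open) to 1 (shut); "dx", "dy", "dz": the shift along the tool's x, y, z in m; "twist": the turn about the tool's z in rad. A call has exactly 8 rows; each row is the pose to reach, as a shift and turn from the pose commanded when the call began, along the tool's axes at that moment; what a row does not reach only later rows make up. A row lasts 1/10 s, in which the tool goes at most 50 mm and 8.59 degrees, less where a joint would pass 70% of its speed; a pose out of reach is approached as far as the arm can. A call with a gripper value outside its range is refused whole. The fingers move at their own pace and stop on an object; "force" is the grip in N (left out, the last holds). Time passes only in rows, so rows that repeat a pose let the fingers close, or fill a call up. It gives the time, the measured TCP pose, the force, the opening and the grip force at its end, in the units of the state.
- ctrl.get_state(): the state, without advancing time (a new reading comes with each control period).
- ctrl.camera(name): name is "scene" or "top"; returns a dict with "img" (420x560x3 uint8, red, green, blue), "depth" (420x560 float32, m along the optical axis (not along the pixel's ray), 0 where there is no reading), "fx", "fy", "cx", "cy" (pixels), "pose" (4x4, takes a point from camera to world coordinates). Camera axes: x right, y up, looking along -z (the intrinsics and any distortion apply to the point x, -y, -z); pixel columns grow to the right and rows downward; lengths in m; the calibration is good to about 2 mm. A picture is of the moment at which its call begins.
- ctrl.finish_job(): hands the job in; it is judged then, once.
The state is a dict: "t": time; "q": joint angles; "qvel": joint speeds; "joint_torque": joint torques, N m; "tool_pos": TCP position; "tcp_rot": TCP orientation; "wrist_force": force on the tool from outside, world axes, zero at the start; "ft_torque": the same for the moment, N m; "width": finger opening in m; "grip_force": force on a finger pad.
Only numpy, scipy, OpenCV 4.12 (cv2) and the standard library are available. Lean on these libraries where they do the work, as an engineer would, in place of code of your own. Each camera call takes 0.05 s, during which the arm holds its last target. There are 200 camera calls.

### The job

Get the next run ready on the bench analyser: pull its sample drawer right out to the stop, then load the run in order - the short bottle into pocket 1, then the medium bottle into pocket 2, then the tall bottle into pocket 3 (the pockets are marked with one to four dots, and pocket 1 is the innermost) - each kept upright, lowered to the bottom of its pocket and not dropped in. Then slide the loaded drawer fully home without slamming it, and leave everything else on the desk where it stands.

Things in the scene. Friction and masses are not known exactly. Their poses are not given: they have to be found in the camera images.
- analyser: white bench-top analyser, fixed, 430 deep, 390 wide, 270 mm high, on the robot's left, its face turned roughly to -y. Origin: on the desk at the foot of the face, below the drawer's centre line. Its -x axis points out of the face, the way the drawer comes out; z up. The housing reaches 120 mm to +y and 270 mm to -y (own axes). Drawer bay: 120 mm wide, 168 mm high.
- drawer (a joint): how far the sample drawer is out, in m: 0 fully home, 0.306 at its outer stop; starts partly out, slides with about 2 N of friction, stays where left. A grey block 250 mm long, 84 mm wide, top 60 mm above the desk, with one row of four round pockets, and at its outer end a white front plate 108 mm wide, 12 mm thick, top edge 90 mm above the desk.
- drawer_handle (a point): middle of the drawer's handle bar, a steel bar 10 mm thick and 80 mm long, level and parallel to the drawer's front plate, its centre 112 mm above the desk and 40 mm out from the plate, held at its ends by two slanting legs; moves with the drawer. Axes as the analyser's: the bar lies along y, -x points away from the plate.
- pocket1 (a point): pocket 1, one black dot beside it, the innermost (enters the machine first): round hole 44 mm wide, 32 mm deep, funnelled out to 54 mm in its top 5 mm, mouth 60 mm above the desk; the point is the centre of its floor, 28 mm above the desk. Moves with the drawer; axes as the analyser's. With the drawer fully out it is 90 mm in front of the face. Pockets are 60 mm apart.
- pocket2 (a point): pocket 2, two dots, the same size as pocket 1 and 60 mm nearer the front plate; centre of its floor.
- pocket3 (a point): pocket 3, three dots, the same size, a further 60 mm nearer the front plate; centre of its floor.
- pocket4 (a point): pocket 4, four dots, the same size, next to the front plate; stays empty; centre of its floor.
- short_bottle: a plain closed sample bottle, white round body 38 mm across standing upright, with a black ribbed screw cap; the shortest of the three: 70 mm tall, cap 36 mm across and 16 mm high, mass about 55 g. Origin: centre of its underside, z up its axis; its yaw means nothing. It stands loose on the desk.
- medium_bottle: a plain closed sample bottle, white round body 38 mm across standing upright, with a black ribbed screw cap; the middle one: 95 mm tall, cap 38 mm across and 18 mm high, mass about 75 g. Origin: centre of its underside, z up its axis; its yaw means nothing. It stands loose on the desk.
- tall_bottle: a plain closed sample bottle, white round body 38 mm across standing upright, with a black ribbed screw cap; the tallest: 120 mm tall, cap 40 mm across and 16 mm high, fine rings round its body, mass about 95 g. Origin: centre of its underside, z up its axis; its yaw means nothing. It stands loose on the desk.
- reagent_jar: closed round jar 60 mm across, 72 mm tall, among the sample bottles. A bystander, to be left where it stands. Origin: centre of its underside, z up.
- slide_case: flat grey closed slide case 85 x 110 x 30 mm. A bystander, to be left where it stands. Origin: centre of its underside, z up.

How it is judged:
By the outcome, as a careful person would: the job done as asked, in the order asked, and still so for the second after the job is handed in, with the robot touching nothing.
It also fails if it takes over 72 s, if anything falls off the work surface, if the arm or the gripper's body presses on something with over 40 N, if the wrist force passes 120 N, or if a joint passes its speed limit or range.

## Working session

There is one attempt and no reset: what is moved stays moved. The work goes in short steps, Python scripts to look and compute and a tool call to move; the robot and the scene stay as the last step left them, time stands still between calls to the robot, and variables do not carry over. Pictures are saved under pics/ and viewed, at most 10 in all, crops included, and the job is handed in when it is done.

Besides the shell and the picture viewer there is one more tool, called in YAML: its name, and indented under it one key for each argument. move_arm: Moves the arm, as the interface text tells. Its arguments: {"type":"object","properties":{"plan":{"type":"array","items":{"type":"object","properties":{"claw":{"type":"number"},"dx":{"type":"number"},"dy":{"type":"number"},"dz":{"type":"number"},"twist":{"type":"number"}}}},"force":{"type":"number"}},"required":["plan"]}

```bash
mkdir -p pics; cat > h.py <<'E'
import numpy as np, cv2
from cell import ctrl
def cam(n,save=None):
    c=ctrl.camera(n)
    if save: cv2.imwrite('pics/'+save,c['img'][:,:,::-1])
    return c
def ray(c,u,v):
    d=np.array([(u-c['cx'])/c['fx'],-(v-c['cy'])/c['fy'],-1.0])
    return c['pose'][:3,3],c['pose'][:3,:3]@d
def plane(c,u,v,z):
    o,d=ray(c,u,v); return o+d*(z-o[2])/d[2]
def cloud(c):
    v,u=np.mgrid[0:420,0:560]; D=c['depth']
    P=np.stack([(u-c['cx'])/c['fx']*D,-(v-c['cy'])/c['fy']*D,-D],-1)
    return P@c['pose'][:3,:3].T+c['pose'][:3,3]
E
python3 - <<'E'
from h import *
s=ctrl.get_state(); print({k:np.round(v,3) for k,v in s.items()})
a=cam('scene','s0.png'); b=cam('top','t0.png')
for c in (a,b): print([k for k in c],np.round(c['pose'],3),c['fx'],c['cx'],c['cy'])
cv2.imwrite('pics/st0.png',cv2.resize(np.vstack([a['img'],b['img']])[:,:,::-1],None,fx=.714,fy=.714))
E
```

```text
{'t': np.float64(0.0), 'q': array([ 1.046,  0.221,  1.528,  0.   ,  1.395, -0.126]), 'qvel': array([-0.001,  0.002,  0.001,  0.001, -0.001, -0.001]), 'joint_torque': array([ 0.0000e+00, -4.9688e+01, -3.8940e+01, -0.0000e+00,  1.1000e-02,
        0.0000e+00]), 'tool_pos': array([0.242, 0.576, 0.303]), 'tcp_rot': array([-0.   ,  0.198,  0.98 , -0.001]), 'wrist_force': array([ 0.074, -0.842, -0.306]), 'ft_torque': array([ 0.024, -0.015,  0.027]), 'grip_force': np.float64(0.0), 'width': np.float64(0.086)}
['img', 'depth', 'fx', 'fy', 'cx', 'cy', 'pose'] [[-0.278 -0.915  0.293  0.919]
 [ 0.961 -0.267  0.077  0.212]
 [ 0.008  0.303  0.953  1.543]
 [ 0.     0.     0.     1.   ]] 514.694732212758 279.5489008243466 217.3491953152748
['img', 'depth', 'fx', 'fy', 'cx', 'cy', 'pose'] [[ 9.000e-03  9.980e-01 -6.100e-02  3.910e-01]
 [-1.000e+00  1.000e-02  1.000e-03  1.130e-01]
 [ 2.000e-03  6.100e-02  9.980e-01  1.147e+00]
 [ 0.000e+00  0.000e+00  0.000e+00  1.000e+00]] 395.70495527018153 279.5849186924377 212.05140315664644
```

View pics/s0.png

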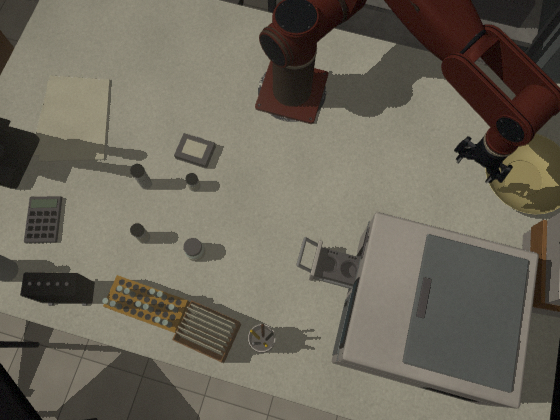

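View pics/t0.png

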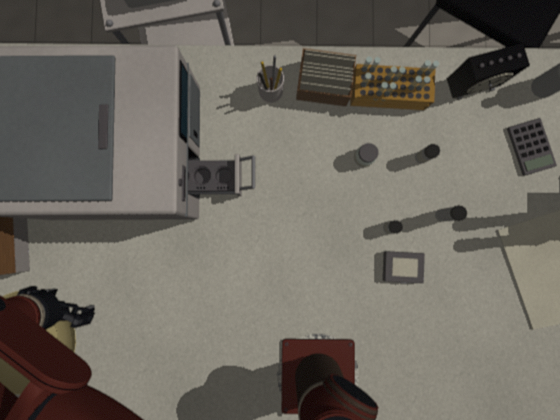

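The scene view shows the handle at about (310,253), bottle caps near (138,171), (192,180) and (138,230), the jar at (193,247), and the case at (195,150). In the top view the handle is at about (247,172), the caps are at (432,152), (395,227) and (458,213), and the jar is at (367,153).

```bash
python3 - <<'E'
from h import *
for n,pts in (('top',[(432,152),(395,227),(458,213),(367,153),(405,267)]),('scene',[(138,171),(192,180),(138,230),(193,247),(195,150)])):
    c=cam(n); P=cloud(c)
    for u,v in pts:
        w=P[v-12:v+13,u-12:u+13].reshape(-1,3); zt=np.percentile(w[w[:,2]>.02][:,2],80) 
        w=w[w[:,2]>w[:,2].max()-.008]; 
        print(n,(u,v),'z',w[:,2].max().round(4),'mid',((w.min(0)+w.max(0))/2).round(4),'size',np.ptp(w,axis=0).round(3),len(w))
    # handle/drawer region
    u0,v0,u1,v1=(190,145,262,205) if n=='top' else (295,230,365,290)
    R=P[v0:v1,u0:u1].reshape(-1,3)
    for lo,hi in ((.105,.125),(.08,.098),(.05,.068)):
        w=R[(R[:,2]>lo)&(R[:,2]<hi)]
        if len(w)>5:
            w2=w[:,:2].astype(np.float32); print(lo,len(w),w.min(0).round(3),w.max(0).round(3),cv2.minAreaRect(w2))
    # housing top edges
    M=((P[:,:,2]>.262)&(P[:,:,2]<.28)&(P[:,:,1]>.1)&(P[:,:,0]>.1)).astype(np.uint8)
    cs=max(cv2.findContours(M,0,1)[0],key=cv2.contourArea)
    w=np.array([P[p[0][1],p[0][0],:2] for p in cs],np.float32); print('housing',cv2.minAreaRect(w),cv2.boxPoints(cv2.minAreaRect(w)).round(3).tolist())
E
```

```text
top (432, 152) z 1.1467 mid [0.391  0.1128 1.1467] size [0. 0. 0.] 4
top (395, 227) z 0.0758 mid [ 0.4194 -0.2038  0.0718] size [0.033 0.036 0.008] 120
top (458, 213) z 1.1467 mid [0.391  0.1128 1.1467] size [0. 0. 0.] 2
top (367, 153) z 1.1467 mid [0.391  0.1128 1.1467] size [0. 0. 0.] 2
top (405, 267) z 1.1467 mid [0.391  0.1128 1.1467] size [0. 0. 0.] 1
0.105 181 [0.473 0.179 0.105] [0.63  0.35  0.124] ((0.5535885691642761, 0.2636758089065552), (0.15719187259674072, 0.16896991431713104), 1.3981906175613403)
0.08 243 [0.475 0.201 0.08 ] [0.635 0.356 0.098] ((0.5605607628822327, 0.2746378779411316), (0.1599804162979126, 0.15274564921855927), 4.494125843048096)
0.05 1030 [0.477 0.222 0.05 ] [0.643 0.363 0.067] ((0.5618849396705627, 0.29202646017074585), (0.16552616655826569, 0.1387273222208023), 2.0323495864868164)
housing ((0.6284934878349304, 0.5476548075675964), (0.38820675015449524, 0.406239777803421), 0.815420925617218) [[0.4320000112056732, 0.7480000257492065], [0.43700000643730164, 0.34200000762939453], [0.824999988079071, 0.34700000286102295], [0.8199999928474426, 0.754000008
[... 410 characters left out ...]
124] ((0.5355026721954346, 0.2637757956981659), (0.1689940094947815, 0.17703109979629517), 89.00289154052734)
0.08 209 [0.45  0.202 0.08 ] [0.613 0.349 0.097] ((0.5181805491447449, 0.2646498680114746), (0.09138131141662598, 0.2081296294927597), 44.72987747192383)
0.05 830 [0.445 0.225 0.05 ] [0.613 0.355 0.068] ((0.5294025540351868, 0.2873905301094055), (0.15456616878509521, 0.13755181431770325), 6.372058868408203)
housing ((0.6297986507415771, 0.560526430606842), (0.3897716999053955, 0.42900189757347107), 0.8798553347587585) [[0.4320000112056732, 0.7720000147819519], [0.43799999356269836, 0.34299999475479126], [0.828000009059906, 0.3490000069141388], [0.8209999799728394, 0.777999997138977]]
```

```bash
cat >> h.py <<'E'
def blob(P,D,u,v,r=14,band=.008,cap=.15):
    w=P[v-r:v+r+1,u-r:u+r+1].reshape(-1,3); d=D[v-r:v+r+1,u-r:u+r+1].ravel()
    w=w[(d>.1)&(w[:,2]<cap)]; zt=np.percentile(w[:,2],98); w=w[w[:,2]>zt-band]
    return zt.round(4),((w.min(0)+w.max(0))/2)[:2].round(4),w.mean(0)[:2].round(4),np.ptp(w[:,:2],axis=0).round(3),len(w)
E
python3 - <<'E'
from h import *
for n,pts in (('top',[(432,152),(395,227),(458,213),(367,153),(405,267)]),('scene',[(138,171),(192,180),(138,230),(193,247),(195,150)])):
    c=cam(n); P=cloud(c); D=c['depth']
    for u,v in pts: print(n,(u,v),blob(P,D,u,v,20 if v in(267,150) else 12))
    x=P[:,:,0];y=P[:,:,1];z=P[:,:,2]
    for nm,lo,hi,ya,yb in (('bar',.104,.125,.15,.215),('plate',.083,.097,.15,.28),('block',.05,.066,.26,.34)):
        M=(x>.47)&(x<.65)&(y>ya)&(y<yb)&(z>lo)&(z<hi)&(D>.1)
        w=P[M]; print(nm,len(w)); 
        if len(w)>4: print(w.min(0).round(3),w.max(0).round(3),w.mean(0).round(3),np.polyfit(w[:,0],w[:,1],1).round(3))
E
```

```text
top (432, 152) (np.float64(0.0984), array([ 0.6246, -0.2981]), array([ 0.6246, -0.2982]), array([0.038, 0.036]), 154)
top (395, 227) (np.float64(0.0726), array([ 0.4194, -0.2052]), array([ 0.4195, -0.2042]), array([0.033, 0.036]), 140)
top (458, 213) (np.float64(0.1232), array([ 0.4561, -0.3536]), array([ 0.4559, -0.3542]), array([0.037, 0.04 ]), 187)
top (367, 153) (np.float64(0.0756), array([ 0.6233, -0.1313]), array([ 0.623 , -0.1305]), array([0.052, 0.053]), 289)
top (405, 267) (np.float64(0.0347), array([ 0.307 , -0.2406]), array([ 0.3076, -0.2392]), array([0.086, 0.111]), 1155)
bar 159
[0.514 0.18  0.104] [0.603 0.2   0.121] [0.558 0.186 0.114] [0.014 0.178]
plate 200
[0.506 0.205 0.083] [0.612 0.234 0.097] [0.558 0.226 0.09 ] [0.024 0.212]
block 575
[0.515 0.26  0.05 ] [0.598 0.34  0.066] [0.558 0.3   0.059] [0.008 0.296]
scene (138, 171) (np.float64(0.1235), array([ 0.4586, -0.3539]), array([ 0.4581, -0.3529]), array([0.037, 0.044]), 126)
scene (192, 180) (np.float64(0.0739), array([ 0.4212, -0.2027]), array([ 0.4218, -0.2025]), array([0.037, 0.033]), 85)
scene (138, 230) (np.float64(0.0983), array([ 0.6267, -0.2967]), array([ 0.6264, -0.2967]), array([0.038, 0.04 ]), 122)
scene (193, 247) (np.float64(0.0773), array([ 0.6244, -0.1284]), array([ 0.625 , -0.1291]), array([0.053, 0.053]), 191)
scene (195, 150) (np.float64(0.0364), array([ 0.3093, -0.2372]), array([ 0.3103, -0.2369]), array([0.088, 0.109]), 567)
bar 125
[0.515 0.179 0.104] [0.606 0.201 0.121] [0.56  0.186 0.115] [0.004 0.184]
plate 184
[0.506 0.202 0.083] [0.614 0.237 0.097] [0.561 0.227 0.09 ] [0.009 0.222]
block 500
[0.515 0.26  0.05 ] [0.602 0.34  0.066] [0.559 0.3   0.059] [-0.013  0.307]
```

move_arm:
  plan:
    - {"dx": -0.026,"dy": -0.04,"dz": 0,"twist": -0.05,"claw": 0.4}
    - {"dx": -0.051,"dy": -0.079,"dz": 0,"twist": -0.1,"claw": 0.4}
    - {"dx": -0.077,"dy": -0.119,"dz": 0,"twist": -0.15,"claw": 0.4}
    - {"dx": -0.103,"dy": -0.159,"dz": 0,"twist": -0.2,"claw": 0.4}
    - {"dx": -0.128,"dy": -0.199,"dz": 0,"twist": -0.25,"claw": 0.4}
    - {"dx": -0.154,"dy": -0.238,"dz": 0,"twist": -0.3,"claw": 0.4}
    - {"dx": -0.18,"dy": -0.278,"dz": 0,"twist": -0.35,"claw": 0.4}
    - {"dx": -0.226,"dy": -0.272,"dz": 0,"twist": -0.398,"claw": 0.4}

```text
t: 1.1
tool_pos: [0.3417, 0.2341, 0.3039]
tcp_rot: [0.0, -0.001, 1.0, -0.0]
wrist_force: [1.8, 1.7, 1.2]
width: 0.0512
grip_force: 0.0
```

move_arm:
  plan:
    - {"dx": -0.043,"dy": -0.011,"dz": 0.01,"claw": 0.4}
    - {"dx": -0.086,"dy": -0.022,"dz": 0.02,"claw": 0.4}
    - {"dx": -0.129,"dy": -0.033,"dz": 0.03,"claw": 0.4}
    - {"dx": -0.172,"dy": -0.044,"dz": 0.04,"claw": 0.4}
    - {"dx": -0.214,"dy": -0.054,"dz": 0.055,"claw": 0.4}
    - {"dx": -0.214,"dy": -0.054,"dz": 0.095,"claw": 0.4}
    - {"dx": -0.214,"dy": -0.054,"dz": 0.134,"claw": 0.4}
    - {"dx": -0.214,"dy": -0.054,"dz": 0.134,"claw": 0.4}

```text
invalid input at $.plan[0]: expected keys claw, dx, dy, dz, twist
```

move_arm:
  plan:
    - {"claw": 0.95}
    - {"claw": 0.95}
    - {"claw": 0.95}
    - {"claw": 0.95}
    - {"claw": 0.95}
    - {"claw": 0.95}
    - {"claw": 0.95}
    - {"claw": 0.95}
  force: 40

```text
invalid input at $.plan[0]: expected keys claw, dx, dy, dz, twist
```

All the keys are required in each row.

move_arm:
  plan:
    - {"dx": -0.043,"dy": -0.011,"dz": 0.01,"twist": 0,"claw": 0.4}
    - {"dx": -0.086,"dy": -0.022,"dz": 0.02,"twist": 0,"claw": 0.4}
    - {"dx": -0.129,"dy": -0.033,"dz": 0.03,"twist": 0,"claw": 0.4}
    - {"dx": -0.172,"dy": -0.044,"dz": 0.04,"twist": 0,"claw": 0.4}
    - {"dx": -0.214,"dy": -0.054,"dz": 0.055,"twist": 0,"claw": 0.4}
    - {"dx": -0.214,"dy": -0.054,"dz": 0.095,"twist": 0,"claw": 0.4}
    - {"dx": -0.214,"dy": -0.054,"dz": 0.134,"twist": 0,"claw": 0.4}
    - {"dx": -0.214,"dy": -0.054,"dz": 0.134,"twist": 0,"claw": 0.4}

```text
t: 1.9
tool_pos: [0.5554, 0.1823, 0.1633]
tcp_rot: [-0.006, 0.001, 1.0, -0.001]
wrist_force: [-1.5, -0.2, -1.0]
width: 0.0509
grip_force: 0.0
```

move_arm:
  plan:
    - {"dx": 0,"dy": 0,"dz": 0,"twist": 0,"claw": 0.95}
    - {"dx": 0,"dy": 0,"dz": 0,"twist": 0,"claw": 0.95}
    - {"dx": 0,"dy": 0,"dz": 0,"twist": 0,"claw": 0.95}
    - {"dx": 0,"dy": 0,"dz": 0,"twist": 0,"claw": 0.95}
    - {"dx": 0,"dy": 0,"dz": 0,"twist": 0,"claw": 0.95}
    - {"dx": 0,"dy": 0,"dz": 0,"twist": 0,"claw": 0.95}
    - {"dx": 0,"dy": 0,"dz": 0,"twist": 0,"claw": 0.95}
    - {"dx": 0,"dy": 0,"dz": 0,"twist": 0,"claw": 0.95}
  force: 40

```text
t: 2.7
tool_pos: [0.5608, 0.1838, 0.1731]
tcp_rot: [0.002, 0.0, 1.0, 0.0]
wrist_force: [-1.0, 0.2, 7.1]
width: 0.0085
grip_force: 39.2
```

move_arm:
  plan:
    - {"dx": 0,"dy": -0.012,"dz": 0,"twist": 0,"claw": 0.95}
    - {"dx": 0,"dy": -0.037,"dz": 0,"twist": 0,"claw": 0.95}
    - {"dx": -0.001,"dy": -0.067,"dz": 0,"twist": 0,"claw": 0.95}
    - {"dx": -0.001,"dy": -0.097,"dz": 0,"twist": 0,"claw": 0.95}
    - {"dx": -0.002,"dy": -0.127,"dz": 0,"twist": 0,"claw": 0.95}
    - {"dx": -0.002,"dy": -0.15,"dz": 0,"twist": 0,"claw": 0.95}
    - {"dx": -0.002,"dy": -0.165,"dz": 0,"twist": 0,"claw": 0.95}
    - {"dx": -0.002,"dy": -0.17,"dz": 0,"twist": 0,"claw": 0.95}

```text
t: 3.5
tool_pos: [0.5632, 0.012, 0.1731]
tcp_rot: [0.003, 0.001, 1.0, -0.0]
wrist_force: [2.8, 2.3, 5.3]
width: 0.0086
grip_force: 39.8
```

move_arm:
  plan:
    - {"dx": 0,"dy": -0.003,"dz": 0,"twist": 0,"claw": 0.95}
    - {"dx": 0,"dy": -0.006,"dz": 0,"twist": 0,"claw": 0.95}
    - {"dx": 0,"dy": -0.009,"dz": 0,"twist": 0,"claw": 0.95}
    - {"dx": 0,"dy": -0.012,"dz": 0,"twist": 0,"claw": 0.95}
    - {"dx": 0,"dy": -0.014,"dz": 0,"twist": 0,"claw": 0.95}
    - {"dx": 0,"dy": -0.016,"dz": 0,"twist": 0,"claw": 0.95}
    - {"dx": 0,"dy": -0.016,"dz": 0,"twist": 0,"claw": 0.95}
    - {"dx": 0,"dy": -0.016,"dz": 0,"twist": 0,"claw": 0.95}

```text
t: 4.3
tool_pos: [0.5634, -0.0026, 0.1731]
tcp_rot: [0.003, 0.0, 1.0, -0.0]
wrist_force: [1.9, 0.4, 5.1]
width: 0.008
grip_force: 39.7
```

move_arm:
  plan:
    - {"dx": 0,"dy": -0.002,"dz": 0,"twist": 0,"claw": 0.95}
    - {"dx": 0,"dy": -0.004,"dz": 0,"twist": 0,"claw": 0.95}
    - {"dx": 0,"dy": -0.006,"dz": 0,"twist": 0,"claw": 0.95}
    - {"dx": 0,"dy": -0.008,"dz": 0,"twist": 0,"claw": 0.95}
    - {"dx": 0,"dy": -0.01,"dz": 0,"twist": 0,"claw": 0.95}
    - {"dx": 0,"dy": -0.011,"dz": 0,"twist": 0,"claw": 0.95}
    - {"dx": 0,"dy": -0.012,"dz": 0,"twist": 0,"claw": 0.95}
    - {"dx": 0,"dy": -0.012,"dz": 0,"twist": 0,"claw": 0.95}

```text
t: 5.1
tool_pos: [0.5636, -0.014, 0.1731]
tcp_rot: [0.004, 0.0, 1.0, 0.0]
wrist_force: [2.2, 3.8, 5.4]
width: 0.008
grip_force: 39.8
```

move_arm:
  plan:
    - {"dx": 0,"dy": -0.002,"dz": 0,"twist": 0,"claw": 0.95}
    - {"dx": 0,"dy": -0.004,"dz": 0,"twist": 0,"claw": 0.95}
    - {"dx": 0,"dy": -0.006,"dz": 0,"twist": 0,"claw": 0.95}
    - {"dx": 0,"dy": -0.008,"dz": 0,"twist": 0,"claw": 0.95}
    - {"dx": 0,"dy": -0.01,"dz": 0,"twist": 0,"claw": 0.95}
    - {"dx": 0,"dy": -0.011,"dz": 0,"twist": 0,"claw": 0.95}
    - {"dx": 0,"dy": -0.012,"dz": 0,"twist": 0,"claw": 0.95}
    - {"dx": 0,"dy": -0.012,"dz": 0,"twist": 0,"claw": 0.95}

```text
t: 5.9
tool_pos: [0.5635, -0.0157, 0.1731]
tcp_rot: [0.004, -0.0, 1.0, 0.01]
wrist_force: [6.1, 46.6, 9.8]
width: 0.0084
grip_force: 41.4
```

move_arm:
  plan:
    - {"dx": 0,"dy": 0.006,"dz": 0,"twist": 0,"claw": 0.95}
    - {"dx": 0,"dy": 0.01,"dz": 0,"twist": 0,"claw": 0.95}
    - {"dx": 0,"dy": 0.01,"dz": 0,"twist": 0,"claw": 0.4}
    - {"dx": 0,"dy": 0.01,"dz": 0,"twist": 0,"claw": 0.4}
    - {"dx": 0,"dy": 0.01,"dz": 0,"twist": 0,"claw": 0.4}
    - {"dx": 0,"dy": 0.01,"dz": -0.04,"twist": 0,"claw": 0.4}
    - {"dx": 0.02,"dy": -0.03,"dz": -0.06,"twist": 0.15,"claw": 0.2}
    - {"dx": 0.04,"dy": -0.075,"dz": -0.06,"twist": 0.3,"claw": 0}

```text
t: 6.7
tool_pos: [0.5225, -0.1026, 0.2336]
tcp_rot: [0.003, 0.152, 0.988, -0.001]
wrist_force: [1.2, -1.0, 1.0]
width: 0.0781
grip_force: 0.0
```

```bash
python3 - <<'E'
from h import *
a=cam('top','t1.png'); b=cam('scene','s1.png')
A=cv2.resize(a['img'][130:230,170:350],None,fx=4,fy=4); B=cv2.resize(b['img'][200:320,200:400],None,fx=3,fy=3)
cv2.imwrite('pics/t1c.png',A[:,:,::-1]); cv2.imwrite('pics/s1c.png',B[:,:,::-1])
for c in(a,b):
    P=cloud(c);x,y,z=P[...,0],P[...,1],P[...,2]
    for nm,lo,hi,ya,yb in (('bar',.104,.125,-.04,.015),('plate',.083,.097,-.01,.07),('block',.05,.066,.06,.34)):
        w=P[(x>.47)&(x<.65)&(y>ya)&(y<yb)&(z>lo)&(z<hi)&(c['depth']>.1)]
        if len(w)>4: print(nm,w.min(0).round(3),w.max(0).round(3),w.mean(0).round(3))
    M=(x>.52)&(x<.6)&(y>.05)&(y<.29)&(z<.045)&(c['depth']>.1)
    n,l,st,ce=cv2.connectedComponentsWithStats(M.astype(np.uint8))
    for i in range(1,n):
        if st[i,4]>15: print('pit',ce[i].round(1),st[i,4],plane(c,*ce[i],.03).round(3))
E
```

```text
bar [ 0.517 -0.017  0.104] [0.607 0.003 0.122] [ 0.562 -0.011  0.115]
plate [0.508 0.004 0.083] [0.614 0.039 0.097] [0.563 0.029 0.09 ]
block [0.515 0.061 0.05 ] [0.604 0.287 0.066] [0.559 0.176 0.059]
pit [229.1 175.9] 182 [0.561 0.256 0.03 ]
pit [250.3 175.8] 186 [0.562 0.196 0.03 ]
pit [271.9 175.7] 183 [0.563 0.135 0.03 ]
pit [293.4 175.5] 179 [0.564 0.073 0.03 ]
bar [ 0.518 -0.019  0.105] [0.608 0.005 0.124] [ 0.565 -0.01   0.114]
plate [0.512 0.006 0.083] [0.617 0.04  0.097] [0.565 0.031 0.09 ]
block [0.515 0.06  0.05 ] [0.605 0.289 0.066] [0.561 0.179 0.059]
pit [265. 247.] 150 [0.557 0.074 0.03 ]
pit [284.4 252.1] 152 [0.556 0.135 0.03 ]
pit [303.8 257.4] 157 [0.555 0.195 0.03 ]
pit [323.5 262.6] 156 [0.554 0.256 0.03 ]
```

View pics/t1c.png

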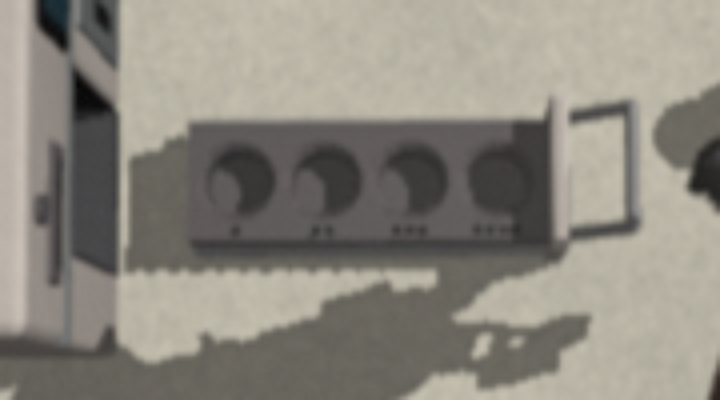

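```bash
python3 - <<'E'
from h import *
for n in('top','scene'):
    c=cam(n);P=cloud(c);x,y,z=P[...,0],P[...,1],P[...,2]
    M=((x>.525)&(x<.595)&(y>.04)&(y<.3)&(z<.054)&(c['depth']>.1)).astype(np.uint8)
    for k in cv2.findContours(M,0,1)[0]:
        if cv2.contourArea(k)>60:
            w=np.array([plane(c,*p[0],.057)[:2] for p in k]);print(n,((w.min(0)+w.max(0))/2).round(4),np.ptp(w,axis=0).round(3))
print(ctrl.get_state()['tool_pos'].round(4),ctrl.get_state()['tcp_rot'].round(4))
E
```

```text
top [0.5599 0.0741] [0.042 0.042]
top [0.5593 0.1337] [0.042 0.044]
top [0.5568 0.2544] [0.045 0.042]
top [0.5587 0.1934] [0.048 0.042]
scene [0.5579 0.2563] [0.045 0.047]
scene [0.559  0.1936] [0.051 0.047]
scene [0.5605 0.1335] [0.044 0.047]
scene [0.562  0.0755] [0.044 0.047]
[ 0.5204 -0.1029  0.2297] [-2.000e-04  1.511e-01  9.885e-01  2.000e-04]
```

move_arm:
  plan:
    - {"dx": 0.01,"dy": -0.02,"dz": 0,"twist": 0.149,"claw": 0}
    - {"dx": 0.02,"dy": -0.04,"dz": 0,"twist": 0.298,"claw": 0}
    - {"dx": 0.03,"dy": -0.06,"dz": 0,"twist": 0.447,"claw": 0}
    - {"dx": 0.04,"dy": -0.08,"dz": 0,"twist": 0.596,"claw": 0}
    - {"dx": 0.05,"dy": -0.1,"dz": 0.0,"twist": 0.745,"claw": 0}
    - {"dx": 0.06,"dy": -0.12,"dz": 0.01,"twist": 0.894,"claw": 0}
    - {"dx": 0.0675,"dy": -0.128,"dz": 0.02,"twist": 1.043,"claw": 0}
    - {"dx": 0.0675,"dy": -0.128,"dz": 0.03,"twist": 1.192,"claw": 0}

```text
t: 7.7
tool_pos: [0.418, -0.2036, 0.199]
tcp_rot: [-0.001, 0.681, 0.732, -0.0]
wrist_force: [0.2, 0.1, -0.2]
width: 0.085
grip_force: 0.0
```

```bash
python3 - <<'E'
from h import *
for i in range(3):
    s=ctrl.get_state(); q=s['tcp_rot']; print(s['tool_pos'].round(4),q.round(4),'theta',np.degrees(np.arctan2(q[2]**2-q[1]**2,2*q[1]*q[2])).round(2))
    ctrl.camera('top')
E
```

```text
[ 0.418  -0.2036  0.199 ] [-7.000e-04  6.809e-01  7.323e-01 -0.000e+00] theta 4.17
[ 0.4176 -0.2028  0.1972] [-1.900e-03  6.836e-01  7.298e-01 -1.000e-04] theta 3.75
[ 0.4179 -0.2026  0.198 ] [-2.000e-03  6.790e-01  7.341e-01 -1.000e-04] theta 4.47
```

move_arm:
  plan:
    - {"dx": -0.001,"dy": 0.002,"dz": 0.02,"twist": 0.077,"claw": 0}
    - {"dx": -0.001,"dy": 0.002,"dz": 0.045,"twist": 0.077,"claw": 0}
    - {"dx": -0.001,"dy": 0.002,"dz": 0.07,"twist": 0.077,"claw": 0}
    - {"dx": -0.001,"dy": 0.002,"dz": 0.086,"twist": 0.077,"claw": 0}
    - {"dx": -0.001,"dy": 0.002,"dz": 0.086,"twist": 0.077,"claw": 0.2}
    - {"dx": -0.001,"dy": 0.002,"dz": 0.086,"twist": 0.077,"claw": 0.8}
    - {"dx": -0.001,"dy": 0.002,"dz": 0.086,"twist": 0.077,"claw": 0.8}
    - {"dx": -0.001,"dy": 0.002,"dz": 0.086,"twist": 0.077,"claw": 0.8}
  force: 30

```text
t: 8.65
tool_pos: [0.4218, -0.2053, 0.1155]
tcp_rot: [0.001, 0.706, 0.708, 0.0]
wrist_force: [-1.0, -0.1, 2.0]
width: 0.0365
grip_force: 29.6
```

move_arm:
  plan:
    - {"dx": 0,"dy": 0,"dz": 0,"twist": 0,"claw": 0.8}
    - {"dx": 0,"dy": 0,"dz": 0,"twist": 0,"claw": 0.8}
    - {"dx": 0,"dy": 0,"dz": 0,"twist": 0,"claw": 0.8}
    - {"dx": 0,"dy": 0,"dz": -0.02,"twist": 0,"claw": 0.8}
    - {"dx": 0,"dy": 0,"dz": -0.05,"twist": 0,"claw": 0.8}
    - {"dx": 0,"dy": 0,"dz": -0.08,"twist": 0,"claw": 0.8}
    - {"dx": 0,"dy": 0,"dz": -0.11,"twist": 0,"claw": 0.8}
    - {"dx": 0,"dy": 0,"dz": -0.13,"twist": 0,"claw": 0.8}

```text
t: 9.45
tool_pos: [0.4213, -0.2051, 0.2467]
tcp_rot: [0.002, 0.707, 0.708, 0.0]
wrist_force: [0.1, -0.7, -0.2]
width: 0.0363
grip_force: 30.3
```

```bash
cat >> h.py <<'E'
def st(n=3):
    L=[]
    for i in range(n):
        s=ctrl.get_state(); q=s['tcp_rot']; L.append([*s['tool_pos'],np.degrees(np.arctan2(q[2]**2-q[1]**2,2*q[1]*q[2])),s['width'],s['grip_force'],*s['wrist_force']])
        ctrl.camera('top')
    print(round(s['t'],2),np.mean(L,0).round(4))
E
python3 - <<'E'
from h import *
st()
c=cam('scene'); cv2.imwrite('pics/s2.png',cv2.resize(c['img'][60:300,90:410],None,fx=2.3,fy=2.3)[:,:,::-1])
E
```

```text
9.55 [ 0.422  -0.2056  0.248   0.0758  0.0363 30.3605  0.8329 -0.5399  0.1718]
```

View pics/s2.png

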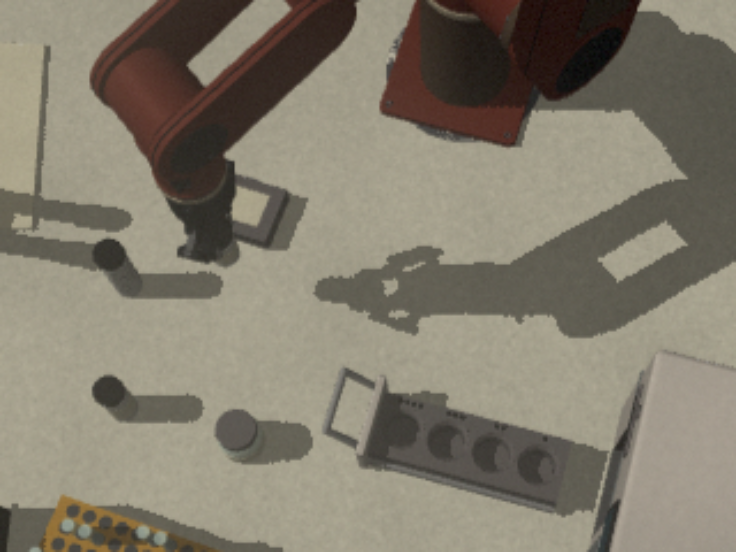

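move_arm:
  plan:
    - {"dx": 0.03,"dy": 0.009,"dz": -0.01,"twist": 0,"claw": 0.8}
    - {"dx": 0.075,"dy": 0.022,"dz": -0.02,"twist": 0,"claw": 0.8}
    - {"dx": 0.122,"dy": 0.036,"dz": -0.02,"twist": 0,"claw": 0.8}
    - {"dx": 0.169,"dy": 0.05,"dz": -0.02,"twist": 0,"claw": 0.8}
    - {"dx": 0.216,"dy": 0.064,"dz": -0.02,"twist": 0,"claw": 0.8}
    - {"dx": 0.263,"dy": 0.078,"dz": -0.02,"twist": 0,"claw": 0.8}
    - {"dx": 0.31,"dy": 0.092,"dz": -0.02,"twist": 0,"claw": 0.8}
    - {"dx": 0.355,"dy": 0.106,"dz": -0.02,"twist": 0,"claw": 0.8}

```text
t: 10.45
tool_pos: [0.5256, 0.1525, 0.2616]
tcp_rot: [-0.001, 0.707, 0.708, -0.001]
wrist_force: [0.6, 0.1, -0.6]
width: 0.0362
grip_force: 30.4
```

move_arm:
  plan:
    - {"dx": 0.045,"dy": 0.013,"dz": 0,"twist": 0,"claw": 0.8}
    - {"dx": 0.08,"dy": 0.023,"dz": 0.0,"twist": 0,"claw": 0.8}
    - {"dx": 0.104,"dy": 0.03,"dz": 0.01,"twist": 0,"claw": 0.8}
    - {"dx": 0.104,"dy": 0.03,"dz": 0.03,"twist": 0,"claw": 0.8}
    - {"dx": 0.104,"dy": 0.03,"dz": 0.055,"twist": 0,"claw": 0.8}
    - {"dx": 0.104,"dy": 0.03,"dz": 0.075,"twist": 0,"claw": 0.8}
    - {"dx": 0.104,"dy": 0.03,"dz": 0.083,"twist": 0,"claw": 0.8}
    - {"dx": 0.104,"dy": 0.03,"dz": 0.083,"twist": 0,"claw": 0.8}

```text
t: 11.25
tool_pos: [0.5547, 0.2539, 0.1778]
tcp_rot: [-0.001, 0.707, 0.707, -0.002]
wrist_force: [-0.4, 0.3, -0.0]
width: 0.0363
grip_force: 30.4
```

```bash
python3 - <<'E'
from h import *
st()
E
```

```text
11.35 [ 0.5556  0.2541  0.1795  0.0522  0.0363 30.352   0.2716  0.075  -0.2213]
```

move_arm:
  plan:
    - {"dx": -0.001,"dy": 0.0025,"dz": 0.004,"twist": 0,"claw": 0.8}
    - {"dx": -0.001,"dy": 0.0025,"dz": 0.009,"twist": 0,"claw": 0.8}
    - {"dx": -0.001,"dy": 0.0025,"dz": 0.014,"twist": 0,"claw": 0.8}
    - {"dx": -0.001,"dy": 0.0025,"dz": 0.019,"twist": 0,"claw": 0.8}
    - {"dx": -0.001,"dy": 0.0025,"dz": 0.023,"twist": 0,"claw": 0.8}
    - {"dx": -0.001,"dy": 0.0025,"dz": 0.027,"twist": 0,"claw": 0.8}
    - {"dx": -0.001,"dy": 0.0025,"dz": 0.03,"twist": 0,"claw": 0.8}
    - {"dx": -0.001,"dy": 0.0025,"dz": 0.03,"twist": 0,"claw": 0.8}

```text
t: 12.2
tool_pos: [0.5584, 0.2534, 0.1502]
tcp_rot: [-0.0, 0.707, 0.707, -0.0]
wrist_force: [0.5, 0.7, -1.0]
width: 0.0366
grip_force: 30.4
```

move_arm:
  plan:
    - {"dx": 0,"dy": 0,"dz": 0.001,"twist": 0,"claw": 0.8}
    - {"dx": 0,"dy": 0,"dz": 0.002,"twist": 0,"claw": 0.8}
    - {"dx": 0,"dy": 0,"dz": 0.003,"twist": 0,"claw": 0.8}
    - {"dx": 0,"dy": 0,"dz": 0.004,"twist": 0,"claw": 0.8}
    - {"dx": 0,"dy": 0,"dz": 0.004,"twist": 0,"claw": 0.8}
    - {"dx": 0,"dy": 0,"dz": 0.004,"twist": 0,"claw": 0.8}
    - {"dx": 0,"dy": 0,"dz": 0.004,"twist": 0,"claw": 0.8}
    - {"dx": 0,"dy": 0,"dz": 0.004,"twist": 0,"claw": 0.8}

```text
t: 13.0
tool_pos: [0.5588, 0.2534, 0.1469]
tcp_rot: [0.0, 0.707, 0.707, 0.0]
wrist_force: [-0.9, -0.4, -0.5]
width: 0.0365
grip_force: 30.4
```

move_arm:
  plan:
    - {"dx": 0,"dy": 0,"dz": 0.001,"twist": 0,"claw": 0.8}
    - {"dx": 0,"dy": 0,"dz": 0.0015,"twist": 0,"claw": 0.8}
    - {"dx": 0,"dy": 0,"dz": 0.002,"twist": 0,"claw": 0.8}
    - {"dx": 0,"dy": 0,"dz": 0.0025,"twist": 0,"claw": 0.8}
    - {"dx": 0,"dy": 0,"dz": 0.003,"twist": 0,"claw": 0.8}
    - {"dx": 0,"dy": 0,"dz": 0.003,"twist": 0,"claw": 0.8}
    - {"dx": 0,"dy": 0,"dz": 0.003,"twist": 0,"claw": 0.8}
    - {"dx": 0,"dy": 0,"dz": 0.003,"twist": 0,"claw": 0.8}

```text
t: 13.8
tool_pos: [0.5588, 0.2535, 0.1439]
tcp_rot: [0.0, 0.707, 0.707, 0.0]
wrist_force: [-0.4, 0.1, -1.2]
width: 0.0366
grip_force: 30.4
```

move_arm:
  plan:
    - {"dx": 0,"dy": 0,"dz": 0.0005,"twist": 0,"claw": 0.8}
    - {"dx": 0,"dy": 0,"dz": 0.001,"twist": 0,"claw": 0.8}
    - {"dx": 0,"dy": 0,"dz": 0.0015,"twist": 0,"claw": 0.8}
    - {"dx": 0,"dy": 0,"dz": 0.002,"twist": 0,"claw": 0.8}
    - {"dx": 0,"dy": 0,"dz": 0.0025,"twist": 0,"claw": 0.8}
    - {"dx": 0,"dy": 0,"dz": 0.003,"twist": 0,"claw": 0.8}
    - {"dx": 0,"dy": 0,"dz": 0.003,"twist": 0,"claw": 0.8}
    - {"dx": 0,"dy": 0,"dz": 0.003,"twist": 0,"claw": 0.8}

```text
t: 14.6
tool_pos: [0.5591, 0.2538, 0.1434]
tcp_rot: [0.0, 0.707, 0.708, 0.0]
wrist_force: [-7.5, -2.0, 14.6]
width: 0.0362
grip_force: 31.9
```

move_arm:
  plan:
    - {"dx": 0,"dy": 0,"dz": -0.002,"twist": 0,"claw": 0.8}
    - {"dx": 0,"dy": 0,"dz": -0.002,"twist": 0,"claw": 0.5}
    - {"dx": 0,"dy": 0,"dz": -0.002,"twist": 0,"claw": 0.2}
    - {"dx": 0,"dy": 0,"dz": -0.002,"twist": 0,"claw": 0}
    - {"dx": 0,"dy": 0,"dz": -0.012,"twist": 0,"claw": 0}
    - {"dx": 0,"dy": 0,"dz": -0.04,"twist": 0,"claw": 0}
    - {"dx": 0,"dy": 0,"dz": -0.085,"twist": 0,"claw": 0}
    - {"dx": -0.03,"dy": 0.004,"dz": -0.1,"twist": 0,"claw": 0}

```text
t: 15.4
tool_pos: [0.5644, 0.2261, 0.2467]
tcp_rot: [0.001, 0.706, 0.709, 0.004]
wrist_force: [0.2, -1.1, 1.1]
width: 0.0858
grip_force: 0.0
```

move_arm:
  plan:
    - {"dx": -0.048,"dy": 0.007,"dz": 0,"twist": 0,"claw": 0}
    - {"dx": -0.097,"dy": 0.014,"dz": 0,"twist": 0,"claw": 0}
    - {"dx": -0.146,"dy": 0.02,"dz": 0,"twist": 0,"claw": 0}
    - {"dx": -0.195,"dy": 0.026,"dz": 0,"twist": 0,"claw": 0}
    - {"dx": -0.244,"dy": 0.032,"dz": 0,"twist": 0,"claw": 0}
    - {"dx": -0.293,"dy": 0.038,"dz": 0,"twist": 0,"claw": 0}
    - {"dx": -0.342,"dy": 0.045,"dz": 0,"twist": 0,"claw": 0}
    - {"dx": -0.39,"dy": 0.051,"dz": 0,"twist": 0,"claw": 0}

```text
t: 16.2
tool_pos: [0.6143, -0.1687, 0.2418]
tcp_rot: [0.0, 0.707, 0.707, 0.0]
wrist_force: [0.8, -1.0, 0.5]
width: 0.0855
grip_force: 0.0
```

```bash
python3 - <<'E'
from h import *
st()
c=cam('top'); D=c['depth'];P=cloud(c);x,y,z=P[...,0],P[...,1],P[...,2]
M=(x>.52)&(x<.6)&(y>.22)&(y<.29)&(D>.1); w=P[M]; zt=np.percentile(w[:,2],98); w=w[w[:,2]>zt-.008]
print(zt,((w.min(0)+w.max(0))/2).round(4),np.ptp(w,axis=0).round(3))
E
```

```text
16.3 [ 0.6144 -0.1726  0.2418 -0.1488  0.0854  0.     -0.615  -1.3587  0.4942]
0.0999720750354868 [0.5574 0.2537 0.0972] [0.036 0.037 0.01 ]
```

move_arm:
  plan:
    - {"dx": -0.045,"dy": 0.004,"dz": 0,"twist": 0,"claw": 0}
    - {"dx": -0.09,"dy": 0.008,"dz": 0,"twist": 0,"claw": 0}
    - {"dx": -0.12,"dy": 0.011,"dz": 0.01,"twist": 0,"claw": 0}
    - {"dx": -0.125,"dy": 0.011,"dz": 0.03,"twist": 0,"claw": 0}
    - {"dx": -0.125,"dy": 0.011,"dz": 0.065,"twist": 0,"claw": 0}
    - {"dx": -0.125,"dy": 0.011,"dz": 0.095,"twist": 0,"claw": 0}
    - {"dx": -0.125,"dy": 0.011,"dz": 0.112,"twist": 0,"claw": 0}
    - {"dx": -0.125,"dy": 0.011,"dz": 0.112,"twist": 0,"claw": 0}

```text
t: 17.2
tool_pos: [0.6239, -0.289, 0.1256]
tcp_rot: [-0.003, 0.706, 0.708, -0.001]
wrist_force: [-0.9, 0.0, -0.3]
width: 0.0855
grip_force: 0.0
```

move_arm:
  plan:
    - {"dx": 0,"dy": 0,"dz": 0,"twist": 0,"claw": 0.2}
    - {"dx": 0,"dy": 0,"dz": 0,"twist": 0,"claw": 0.8}
    - {"dx": 0,"dy": 0,"dz": 0,"twist": 0,"claw": 0.8}
    - {"dx": 0,"dy": 0,"dz": 0,"twist": 0,"claw": 0.8}
    - {"dx": 0,"dy": 0,"dz": 0,"twist": 0,"claw": 0.8}
    - {"dx": 0,"dy": 0,"dz": 0,"twist": 0,"claw": 0.8}
    - {"dx": 0,"dy": 0,"dz": 0,"twist": 0,"claw": 0.8}
    - {"dx": 0,"dy": 0,"dz": 0,"twist": 0,"claw": 0.8}
  force: 30

```text
t: 18.0
tool_pos: [0.6263, -0.292, 0.1311]
tcp_rot: [0.002, 0.707, 0.707, 0.0]
wrist_force: [0.0, 0.3, 6.5]
width: 0.0373
grip_force: 30.3
```

```bash
python3 - <<'E'
from h import *
st()
E
```

```text
18.1 [ 0.6263 -0.2921  0.1311  0.0513  0.0372 30.3094  0.0506  0.7672  6.4362]
```

move_arm:
  plan:
    - {"dx": 0,"dy": 0,"dz": -0.015,"twist": 0,"claw": 0.8}
    - {"dx": 0,"dy": 0,"dz": -0.045,"twist": 0,"claw": 0.8}
    - {"dx": 0,"dy": 0,"dz": -0.09,"twist": 0,"claw": 0.8}
    - {"dx": 0.01,"dy": -0.001,"dz": -0.13,"twist": 0,"claw": 0.8}
    - {"dx": 0.045,"dy": -0.006,"dz": -0.15,"twist": 0,"claw": 0.8}
    - {"dx": 0.092,"dy": -0.012,"dz": -0.155,"twist": 0,"claw": 0.8}
    - {"dx": 0.14,"dy": -0.019,"dz": -0.155,"twist": 0,"claw": 0.8}
    - {"dx": 0.189,"dy": -0.026,"dz": -0.155,"twist": 0,"claw": 0.8}

```text
t: 18.95
tool_pos: [0.5986, -0.1012, 0.2853]
tcp_rot: [0.001, 0.707, 0.707, 0.0]
wrist_force: [0.7, 0.7, -0.3]
width: 0.0376
grip_force: 30.3
```

move_arm:
  plan:
    - {"dx": 0.048,"dy": -0.007,"dz": 0,"twist": 0,"claw": 0.8}
    - {"dx": 0.097,"dy": -0.014,"dz": 0,"twist": 0,"claw": 0.8}
    - {"dx": 0.146,"dy": -0.02,"dz": 0,"twist": 0,"claw": 0.8}
    - {"dx": 0.195,"dy": -0.027,"dz": 0,"twist": 0,"claw": 0.8}
    - {"dx": 0.243,"dy": -0.033,"dz": 0,"twist": 0,"claw": 0.8}
    - {"dx": 0.28,"dy": -0.038,"dz": 0,"twist": 0,"claw": 0.8}
    - {"dx": 0.302,"dy": -0.041,"dz": 0.02,"twist": 0,"claw": 0.8}
    - {"dx": 0.302,"dy": -0.041,"dz": 0.045,"twist": 0,"claw": 0.8}

```text
t: 19.75
tool_pos: [0.5579, 0.2028, 0.241]
tcp_rot: [0.001, 0.705, 0.709, 0.002]
wrist_force: [0.1, -1.1, -1.6]
width: 0.037
grip_force: 30.3
```

```bash
python3 - <<'E'
from h import *
st()
c=cam('scene'); b=cam('top'); A=np.vstack([cv2.resize(c['img'][190:330,220:400],None,fx=2.2,fy=2.2),cv2.resize(b['img'][120:240,170:350],None,fx=2.2,fy=2.2)]); cv2.imwrite('pics/s3.png',A[:,:,::-1]); print(A.shape)
E
```

```text
19.85 [ 0.5563  0.2012  0.2372  0.2166  0.0372 30.3479 -1.1163 -0.5663 -2.2997]
(572, 396, 3)
```

View pics/s3.png

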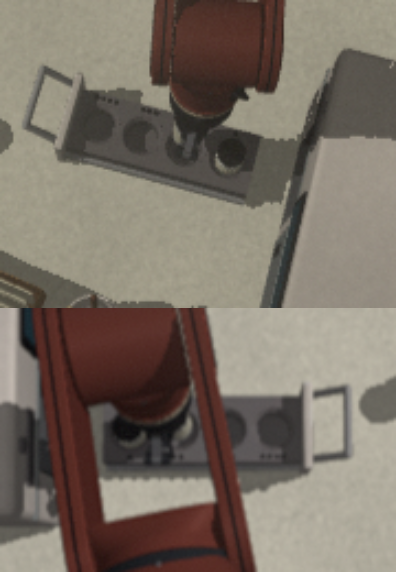

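move_arm:
  plan:
    - {"dx": -0.0015,"dy": 0.002,"dz": 0.015,"twist": 0,"claw": 0.8}
    - {"dx": -0.0015,"dy": 0.002,"dz": 0.03,"twist": 0,"claw": 0.8}
    - {"dx": -0.0015,"dy": 0.002,"dz": 0.04,"twist": 0,"claw": 0.8}
    - {"dx": -0.0015,"dy": 0.002,"dz": 0.046,"twist": 0,"claw": 0.8}
    - {"dx": -0.0015,"dy": 0.002,"dz": 0.051,"twist": 0,"claw": 0.8}
    - {"dx": -0.0015,"dy": 0.002,"dz": 0.056,"twist": 0,"claw": 0.8}
    - {"dx": -0.0015,"dy": 0.002,"dz": 0.06,"twist": 0,"claw": 0.8}
    - {"dx": -0.0015,"dy": 0.002,"dz": 0.06,"twist": 0,"claw": 0.8}

```text
t: 20.8
tool_pos: [0.5598, 0.1981, 0.1784]
tcp_rot: [-0.0, 0.707, 0.707, -0.0]
wrist_force: [-0.2, 0.2, -1.3]
width: 0.0371
grip_force: 30.4
```

```bash
python3 - <<'E'
from h import *
st()
E
```

```text
20.9 [ 0.5598  0.1981  0.1787  0.0626  0.0372 30.3896  0.0784  0.4148 -1.644 ]
```

move_arm:
  plan:
    - {"dx": 0,"dy": -0.001,"dz": 0.003,"twist": 0,"claw": 0.8}
    - {"dx": 0,"dy": -0.001,"dz": 0.006,"twist": 0,"claw": 0.8}
    - {"dx": 0,"dy": -0.001,"dz": 0.009,"twist": 0,"claw": 0.8}
    - {"dx": 0,"dy": -0.001,"dz": 0.012,"twist": 0,"claw": 0.8}
    - {"dx": 0,"dy": -0.001,"dz": 0.014,"twist": 0,"claw": 0.8}
    - {"dx": 0,"dy": -0.001,"dz": 0.016,"twist": 0,"claw": 0.8}
    - {"dx": 0,"dy": -0.001,"dz": 0.017,"twist": 0,"claw": 0.8}
    - {"dx": 0,"dy": -0.001,"dz": 0.017,"twist": 0,"claw": 0.8}

```text
t: 21.75
tool_pos: [0.559, 0.1981, 0.1619]
tcp_rot: [0.0, 0.707, 0.707, 0.0]
wrist_force: [1.9, 3.1, -1.2]
width: 0.0372
grip_force: 30.4
```

move_arm:
  plan:
    - {"dx": 0,"dy": 0,"dz": 0.0005,"twist": 0,"claw": 0.8}
    - {"dx": 0,"dy": 0,"dz": 0.001,"twist": 0,"claw": 0.8}
    - {"dx": 0,"dy": 0,"dz": 0.0015,"twist": 0,"claw": 0.8}
    - {"dx": 0,"dy": 0,"dz": 0.002,"twist": 0,"claw": 0.8}
    - {"dx": 0,"dy": 0,"dz": 0.0025,"twist": 0,"claw": 0.8}
    - {"dx": 0,"dy": 0,"dz": 0.003,"twist": 0,"claw": 0.8}
    - {"dx": 0,"dy": 0,"dz": 0.003,"twist": 0,"claw": 0.8}
    - {"dx": 0,"dy": 0,"dz": 0.003,"twist": 0,"claw": 0.8}

```text
t: 22.55
tool_pos: [0.5591, 0.1981, 0.1592]
tcp_rot: [0.0, 0.707, 0.707, 0.0]
wrist_force: [2.1, 4.7, 4.2]
width: 0.0375
grip_force: 30.8
```

move_arm:
  plan:
    - {"dx": 0.001,"dy": -0.001,"dz": 0,"twist": 0,"claw": 0.8}
    - {"dx": 0.002,"dy": -0.001,"dz": 0,"twist": 0,"claw": 0.8}
    - {"dx": 0.002,"dy": -0.001,"dz": 0.0005,"twist": 0,"claw": 0.8}
    - {"dx": 0.002,"dy": -0.001,"dz": 0.001,"twist": 0,"claw": 0.8}
    - {"dx": 0.002,"dy": -0.001,"dz": 0.0015,"twist": 0,"claw": 0.8}
    - {"dx": 0.002,"dy": -0.001,"dz": 0.002,"twist": 0,"claw": 0.8}
    - {"dx": 0.002,"dy": -0.001,"dz": 0.002,"twist": 0,"claw": 0.8}
    - {"dx": 0.002,"dy": -0.001,"dz": 0.002,"twist": 0,"claw": 0.8}

```text
t: 23.35
tool_pos: [0.5584, 0.1993, 0.159]
tcp_rot: [0.001, 0.707, 0.707, -0.0]
wrist_force: [-1.8, -1.8, 15.7]
width: 0.0375
grip_force: 32.0
```

move_arm:
  plan:
    - {"dx": 0,"dy": 0,"dz": -0.002,"twist": 0,"claw": 0.8}
    - {"dx": 0,"dy": 0,"dz": -0.002,"twist": 0,"claw": 0.5}
    - {"dx": 0,"dy": 0,"dz": -0.002,"twist": 0,"claw": 0.2}
    - {"dx": 0,"dy": 0,"dz": -0.002,"twist": 0,"claw": 0}
    - {"dx": 0,"dy": 0,"dz": -0.012,"twist": 0,"claw": 0}
    - {"dx": 0,"dy": 0,"dz": -0.045,"twist": 0,"claw": 0}
    - {"dx": -0.01,"dy": -0.002,"dz": -0.085,"twist": 0,"claw": 0}
    - {"dx": -0.05,"dy": -0.01,"dz": -0.1,"twist": 0,"claw": 0}

```text
t: 24.15
tool_pos: [0.5498, 0.152, 0.2621]
tcp_rot: [0.002, 0.705, 0.709, 0.003]
wrist_force: [0.5, -1.4, 0.3]
width: 0.0853
grip_force: 0.0
```

move_arm:
  plan:
    - {"dx": -0.048,"dy": -0.009,"dz": 0,"twist": 0,"claw": 0}
    - {"dx": -0.097,"dy": -0.018,"dz": 0,"twist": 0,"claw": 0}
    - {"dx": -0.146,"dy": -0.027,"dz": 0,"twist": 0,"claw": 0}
    - {"dx": -0.195,"dy": -0.036,"dz": 0,"twist": 0,"claw": 0}
    - {"dx": -0.244,"dy": -0.045,"dz": 0,"twist": 0,"claw": 0}
    - {"dx": -0.293,"dy": -0.053,"dz": 0,"twist": 0,"claw": 0}
    - {"dx": -0.342,"dy": -0.062,"dz": 0,"twist": 0,"claw": 0}
    - {"dx": -0.39,"dy": -0.07,"dz": 0,"twist": 0,"claw": 0}

```text
t: 24.95
tool_pos: [0.4775, -0.242, 0.2577]
tcp_rot: [0.0, 0.707, 0.707, 0.0]
wrist_force: [1.1, -0.2, 0.6]
width: 0.0856
grip_force: 0.0
```

```bash
python3 - <<'E'
from h import *
c=cam('top'); D=c['depth'];P=cloud(c);x,y,z=P[...,0],P[...,1],P[...,2]
for ya,yb in((.22,.29),(.165,.225)):
    w=P[(x>.52)&(x<.6)&(y>ya)&(y<yb)&(D>.1)]; zt=np.percentile(w[:,2],98); w=w[w[:,2]>zt-.008]
    print(zt,((w.min(0)+w.max(0))/2).round(4),np.ptp(w,axis=0).round(3))
st()
E
```

```text
0.10018653034462048 [0.5559 0.2545 0.0981] [0.033 0.035 0.01 ]
0.1259138147658883 [0.5565 0.1926 0.1247] [0.035 0.037 0.013]
25.1 [ 0.4769 -0.2456  0.2578 -0.2262  0.0855  0.     -1.0475 -1.3726  0.1795]
```

move_arm:
  plan:
    - {"dx": -0.045,"dy": -0.009,"dz": 0,"twist": 0,"claw": 0}
    - {"dx": -0.085,"dy": -0.017,"dz": 0,"twist": 0,"claw": 0}
    - {"dx": -0.1125,"dy": -0.0215,"dz": 0.01,"twist": 0,"claw": 0}
    - {"dx": -0.1125,"dy": -0.0215,"dz": 0.04,"twist": 0,"claw": 0}
    - {"dx": -0.1125,"dy": -0.0215,"dz": 0.075,"twist": 0,"claw": 0}
    - {"dx": -0.1125,"dy": -0.0215,"dz": 0.105,"twist": 0,"claw": 0}
    - {"dx": -0.1125,"dy": -0.0215,"dz": 0.118,"twist": 0,"claw": 0}
    - {"dx": -0.1125,"dy": -0.0215,"dz": 0.118,"twist": 0,"claw": 0}

```text
t: 25.95
tool_pos: [0.4565, -0.3503, 0.1369]
tcp_rot: [-0.002, 0.706, 0.708, 0.0]
wrist_force: [0.1, 0.7, -0.5]
width: 0.0851
grip_force: 0.0
```

move_arm:
  plan:
    - {"dx": 0,"dy": 0,"dz": 0,"twist": 0,"claw": 0.2}
    - {"dx": 0,"dy": 0,"dz": 0,"twist": 0,"claw": 0.8}
    - {"dx": 0,"dy": 0,"dz": 0,"twist": 0,"claw": 0.8}
    - {"dx": 0,"dy": 0,"dz": 0,"twist": 0,"claw": 0.8}
    - {"dx": 0,"dy": 0,"dz": 0,"twist": 0,"claw": 0.8}
    - {"dx": 0,"dy": 0,"dz": 0,"twist": 0,"claw": 0.8}
    - {"dx": 0,"dy": 0,"dz": 0,"twist": 0,"claw": 0.8}
    - {"dx": 0,"dy": 0,"dz": 0,"twist": 0,"claw": 0.8}
  force: 30

```text
t: 26.75
tool_pos: [0.4577, -0.3536, 0.1408]
tcp_rot: [0.002, 0.707, 0.707, 0.0]
wrist_force: [-0.6, -0.8, 6.2]
width: 0.0384
grip_force: 29.3
```

move_arm:
  plan:
    - {"dx": 0,"dy": 0,"dz": -0.015,"twist": 0,"claw": 0.8}
    - {"dx": 0,"dy": 0,"dz": -0.045,"twist": 0,"claw": 0.8}
    - {"dx": 0,"dy": 0,"dz": -0.09,"twist": 0,"claw": 0.8}
    - {"dx": 0.01,"dy": 0.002,"dz": -0.13,"twist": 0,"claw": 0.8}
    - {"dx": 0.045,"dy": 0.01,"dz": -0.15,"twist": 0,"claw": 0.8}
    - {"dx": 0.09,"dy": 0.019,"dz": -0.155,"twist": 0,"claw": 0.8}
    - {"dx": 0.137,"dy": 0.029,"dz": -0.155,"twist": 0,"claw": 0.8}
    - {"dx": 0.185,"dy": 0.039,"dz": -0.155,"twist": 0,"claw": 0.8}

```text
t: 27.55
tool_pos: [0.4957, -0.1662, 0.2954]
tcp_rot: [0.001, 0.707, 0.707, 0.0]
wrist_force: [1.0, -0.0, -0.8]
width: 0.038
grip_force: 30.6
```

move_arm:
  plan:
    - {"dx": 0.048,"dy": 0.01,"dz": 0,"twist": 0,"claw": 0.8}
    - {"dx": 0.096,"dy": 0.02,"dz": 0,"twist": 0,"claw": 0.8}
    - {"dx": 0.144,"dy": 0.03,"dz": 0,"twist": 0,"claw": 0.8}
    - {"dx": 0.192,"dy": 0.04,"dz": 0,"twist": 0,"claw": 0.8}
    - {"dx": 0.24,"dy": 0.05,"dz": 0,"twist": 0,"claw": 0.8}
    - {"dx": 0.28,"dy": 0.059,"dz": 0,"twist": 0,"claw": 0.8}
    - {"dx": 0.303,"dy": 0.0635,"dz": 0.015,"twist": 0,"claw": 0.8}
    - {"dx": 0.303,"dy": 0.0635,"dz": 0.045,"twist": 0,"claw": 0.8}

```text
t: 28.35
tool_pos: [0.5607, 0.139, 0.2523]
tcp_rot: [0.002, 0.705, 0.709, 0.003]
wrist_force: [0.5, -0.8, -1.5]
width: 0.0378
grip_force: 30.6
```

move_arm:
  plan:
    - {"dx": 0,"dy": 0,"dz": 0.02,"twist": 0,"claw": 0.8}
    - {"dx": 0,"dy": 0,"dz": 0.036,"twist": 0,"claw": 0.8}
    - {"dx": 0,"dy": 0,"dz": 0.045,"twist": 0,"claw": 0.8}
    - {"dx": 0,"dy": 0,"dz": 0.05,"twist": 0,"claw": 0.8}
    - {"dx": 0,"dy": 0,"dz": 0.055,"twist": 0,"claw": 0.8}
    - {"dx": 0,"dy": 0,"dz": 0.06,"twist": 0,"claw": 0.8}
    - {"dx": 0,"dy": 0,"dz": 0.062,"twist": 0,"claw": 0.8}
    - {"dx": 0,"dy": 0,"dz": 0.062,"twist": 0,"claw": 0.8}

```text
t: 29.15
tool_pos: [0.559, 0.1354, 0.1869]
tcp_rot: [0.0, 0.707, 0.707, 0.0]
wrist_force: [0.2, -0.8, -0.8]
width: 0.0378
grip_force: 30.6
```

```bash
python3 - <<'E'
from h import *
st()
E
```

```text
29.25 [ 0.559   0.1354  0.1871  0.0523  0.0379 30.5679  0.4183 -0.3415 -1.3468]
```

move_arm:
  plan:
    - {"dx": -0.001,"dy": 0.0005,"dz": 0.003,"twist": 0,"claw": 0.8}
    - {"dx": -0.001,"dy": 0.0005,"dz": 0.006,"twist": 0,"claw": 0.8}
    - {"dx": -0.001,"dy": 0.0005,"dz": 0.009,"twist": 0,"claw": 0.8}
    - {"dx": -0.001,"dy": 0.0005,"dz": 0.012,"twist": 0,"claw": 0.8}
    - {"dx": -0.001,"dy": 0.0005,"dz": 0.014,"twist": 0,"claw": 0.8}
    - {"dx": -0.001,"dy": 0.0005,"dz": 0.016,"twist": 0,"claw": 0.8}
    - {"dx": -0.001,"dy": 0.0005,"dz": 0.017,"twist": 0,"claw": 0.8}
    - {"dx": -0.001,"dy": 0.0005,"dz": 0.017,"twist": 0,"claw": 0.8}

```text
t: 30.1
tool_pos: [0.5593, 0.1344, 0.1697]
tcp_rot: [-0.0, 0.707, 0.707, -0.0]
wrist_force: [0.6, -0.9, -1.2]
width: 0.0385
grip_force: 30.6
```

move_arm:
  plan:
    - {"dx": 0,"dy": 0,"dz": 0.0005,"twist": 0,"claw": 0.8}
    - {"dx": 0,"dy": 0,"dz": 0.001,"twist": 0,"claw": 0.8}
    - {"dx": 0,"dy": 0,"dz": 0.0015,"twist": 0,"claw": 0.8}
    - {"dx": 0,"dy": 0,"dz": 0.002,"twist": 0,"claw": 0.8}
    - {"dx": 0,"dy": 0,"dz": 0.0025,"twist": 0,"claw": 0.8}
    - {"dx": 0,"dy": 0,"dz": 0.003,"twist": 0,"claw": 0.8}
    - {"dx": 0,"dy": 0,"dz": 0.003,"twist": 0,"claw": 0.8}
    - {"dx": 0,"dy": 0,"dz": 0.003,"twist": 0,"claw": 0.8}

```text
t: 30.9
tool_pos: [0.5598, 0.1346, 0.1688]
tcp_rot: [0.0, 0.707, 0.708, 0.0]
wrist_force: [-3.9, -0.9, 11.0]
width: 0.0378
grip_force: 32.7
```

move_arm:
  plan:
    - {"dx": 0,"dy": 0,"dz": -0.002,"twist": 0,"claw": 0.8}
    - {"dx": 0,"dy": 0,"dz": -0.002,"twist": 0,"claw": 0.5}
    - {"dx": 0,"dy": 0,"dz": -0.002,"twist": 0,"claw": 0.2}
    - {"dx": 0,"dy": 0,"dz": -0.002,"twist": 0,"claw": 0}
    - {"dx": 0,"dy": 0,"dz": -0.012,"twist": 0,"claw": 0}
    - {"dx": 0,"dy": 0,"dz": -0.045,"twist": 0,"claw": 0}
    - {"dx": -0.005,"dy": 0,"dz": -0.085,"twist": 0,"claw": 0}
    - {"dx": -0.045,"dy": 0.001,"dz": -0.1,"twist": 0,"claw": 0}

```text
t: 31.7
tool_pos: [0.5621, 0.0919, 0.2722]
tcp_rot: [0.002, 0.705, 0.709, 0.003]
wrist_force: [0.2, -0.8, 1.6]
width: 0.0852
grip_force: 0.0
```

move_arm:
  plan:
    - {"dx": -0.045,"dy": 0.001,"dz": 0,"twist": 0,"claw": 0.5}
    - {"dx": -0.09,"dy": 0.002,"dz": 0,"twist": 0,"claw": 1}
    - {"dx": -0.13,"dy": 0.003,"dz": 0,"twist": 0,"claw": 1}
    - {"dx": -0.155,"dy": 0.003,"dz": 0.01,"twist": 0,"claw": 1}
    - {"dx": -0.158,"dy": 0.003,"dz": 0.035,"twist": 0,"claw": 1}
    - {"dx": -0.158,"dy": 0.003,"dz": 0.07,"twist": 0,"claw": 1}
    - {"dx": -0.158,"dy": 0.003,"dz": 0.1,"twist": 0,"claw": 1}
    - {"dx": -0.158,"dy": 0.003,"dz": 0.1,"twist": 0,"claw": 1}

```text
t: 32.5
tool_pos: [0.5606, -0.068, 0.1627]
tcp_rot: [-0.004, 0.707, 0.707, -0.002]
wrist_force: [-0.6, 0.0, 0.2]
width: -0.0001
grip_force: 0.0
```

```bash
python3 - <<'E'
from h import *
st()
c=cam('top'); D=c['depth'];P=cloud(c);x,y,z=P[...,0],P[...,1],P[...,2]
for ya,yb in((.23,.28),(.17,.22),(.11,.16)):
    w=P[(x>.52)&(x<.6)&(y>ya)&(y<yb)&(D>.1)&(z<.17)]; zt=np.percentile(w[:,2],98); w=w[w[:,2]>zt-.008]
    print(zt,((w.min(0)+w.max(0))/2).round(4),np.ptp(w,axis=0).round(3))
cv2.imwrite('pics/t4.png',cv2.resize(c['img'][130:250,170:370],None,fx=3.5,fy=3.5)[:,:,::-1])
E
```

```text
32.6 [ 5.622e-01 -6.830e-02  1.652e-01  4.660e-02 -1.000e-04  0.000e+00
  1.065e-01  2.521e-01  1.108e-01]
0.10063188226393553 [0.5572 0.2547 0.0982] [0.036 0.035 0.01 ]
0.12538795041925085 [0.5566 0.1927 0.1232] [0.035 0.037 0.01 ]
0.1509599974242338 [0.5585 0.1322 0.1485] [0.039 0.041 0.01 ]
```

View pics/t4.png

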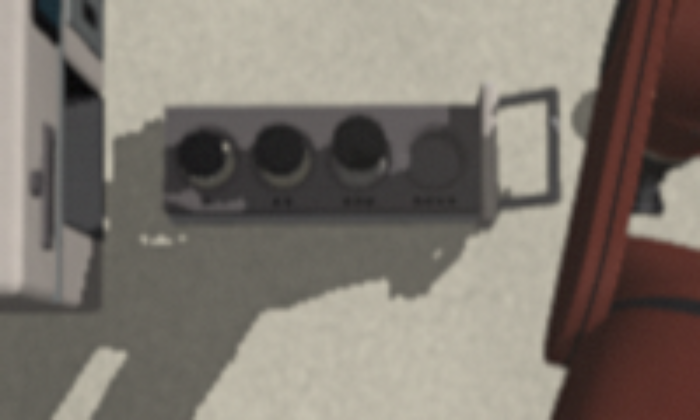

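move_arm:
  plan:
    - {"dx": 0.012,"dy": 0,"dz": 0,"twist": 0,"claw": 1}
    - {"dx": 0.024,"dy": 0,"dz": 0,"twist": 0,"claw": 1}
    - {"dx": 0.031,"dy": 0,"dz": 0,"twist": 0,"claw": 1}
    - {"dx": 0.035,"dy": 0,"dz": 0,"twist": 0,"claw": 1}
    - {"dx": 0.039,"dy": 0,"dz": 0,"twist": 0,"claw": 1}
    - {"dx": 0.043,"dy": 0,"dz": 0,"twist": 0,"claw": 1}
    - {"dx": 0.05,"dy": 0,"dz": 0,"twist": 0,"claw": 1}
    - {"dx": 0.06,"dy": 0,"dz": 0,"twist": 0,"claw": 1}

```text
t: 33.5
tool_pos: [0.5635, -0.0087, 0.167]
tcp_rot: [0.0, 0.707, 0.707, -0.0]
wrist_force: [-2.0, -2.3, 1.6]
width: 0.0002
grip_force: 1.3
```

move_arm:
  plan:
    - {"dx": 0.012,"dy": 0,"dz": 0,"twist": 0,"claw": 1}
    - {"dx": 0.024,"dy": 0,"dz": 0,"twist": 0,"claw": 1}
    - {"dx": 0.036,"dy": -0.001,"dz": 0,"twist": 0,"claw": 1}
    - {"dx": 0.048,"dy": -0.001,"dz": 0,"twist": 0,"claw": 1}
    - {"dx": 0.06,"dy": -0.001,"dz": 0,"twist": 0,"claw": 1}
    - {"dx": 0.072,"dy": -0.001,"dz": 0,"twist": 0,"claw": 1}
    - {"dx": 0.084,"dy": -0.001,"dz": 0,"twist": 0,"claw": 1}
    - {"dx": 0.096,"dy": -0.002,"dz": 0,"twist": 0,"claw": 1}

```text
t: 34.3
tool_pos: [0.5617, 0.0885, 0.1669]
tcp_rot: [0.0, 0.707, 0.707, 0.0]
wrist_force: [2.9, -3.3, -0.2]
width: 0.0004
grip_force: 1.4
```

move_arm:
  plan:
    - {"dx": 0.012,"dy": 0,"dz": 0,"twist": 0,"claw": 1}
    - {"dx": 0.024,"dy": 0,"dz": 0,"twist": 0,"claw": 1}
    - {"dx": 0.036,"dy": -0.001,"dz": 0,"twist": 0,"claw": 1}
    - {"dx": 0.048,"dy": -0.001,"dz": 0,"twist": 0,"claw": 1}
    - {"dx": 0.06,"dy": -0.001,"dz": 0,"twist": 0,"claw": 1}
    - {"dx": 0.072,"dy": -0.001,"dz": 0,"twist": 0,"claw": 1}
    - {"dx": 0.084,"dy": -0.001,"dz": 0,"twist": 0,"claw": 1}
    - {"dx": 0.096,"dy": -0.002,"dz": 0,"twist": 0,"claw": 1}

```text
t: 35.1
tool_pos: [0.5595, 0.1844, 0.1669]
tcp_rot: [0.0, 0.707, 0.707, 0.0]
wrist_force: [2.1, -2.8, -0.8]
width: 0.0001
grip_force: 1.4
```

```bash
python3 - <<'E'
from h import *
st(1)
c=cam('scene'); cv2.imwrite('pics/s5.png',cv2.resize(c['img'][160:340,240:440],None,fx=3,fy=3)[:,:,::-1])
E
```

```text
35.1 [ 5.5950e-01  1.8440e-01  1.6690e-01  5.4400e-02  1.0000e-04  1.3608e+00
  2.0750e+00 -2.7771e+00 -8.1580e-01]
```

View pics/s5.png

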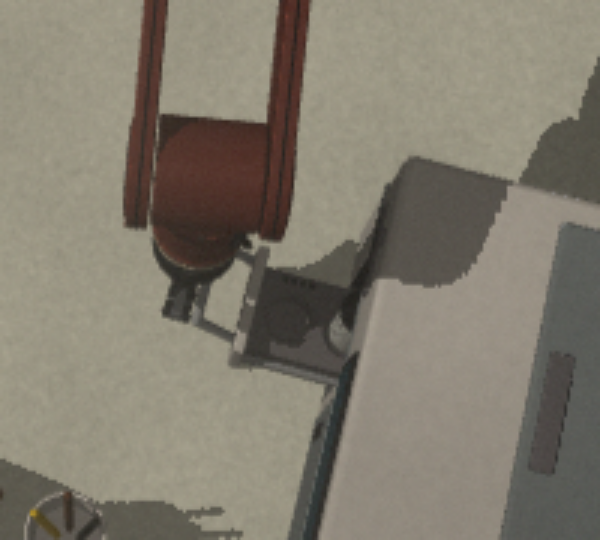

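move_arm:
  plan:
    - {"dx": 0.012,"dy": 0,"dz": 0,"twist": 0,"claw": 1}
    - {"dx": 0.024,"dy": 0,"dz": 0,"twist": 0,"claw": 1}
    - {"dx": 0.036,"dy": -0.001,"dz": 0,"twist": 0,"claw": 1}
    - {"dx": 0.047,"dy": -0.001,"dz": 0,"twist": 0,"claw": 1}
    - {"dx": 0.057,"dy": -0.001,"dz": 0,"twist": 0,"claw": 1}
    - {"dx": 0.065,"dy": -0.001,"dz": 0,"twist": 0,"claw": 1}
    - {"dx": 0.071,"dy": -0.001,"dz": 0,"twist": 0,"claw": 1}
    - {"dx": 0.075,"dy": -0.001,"dz": 0,"twist": 0,"claw": 1}

```text
t: 36.0
tool_pos: [0.558, 0.2591, 0.1667]
tcp_rot: [-0.0, 0.707, 0.708, -0.0]
wrist_force: [-1.8, -2.3, -0.3]
width: -0.0001
grip_force: 1.1
```

move_arm:
  plan:
    - {"dx": 0.002,"dy": 0,"dz": 0,"twist": 0,"claw": 1}
    - {"dx": 0.004,"dy": 0,"dz": 0,"twist": 0,"claw": 1}
    - {"dx": 0.006,"dy": 0,"dz": 0,"twist": 0,"claw": 1}
    - {"dx": 0.008,"dy": 0,"dz": 0,"twist": 0,"claw": 1}
    - {"dx": 0.01,"dy": 0,"dz": 0,"twist": 0,"claw": 1}
    - {"dx": 0.0115,"dy": 0,"dz": 0,"twist": 0,"claw": 1}
    - {"dx": 0.013,"dy": 0,"dz": 0,"twist": 0,"claw": 1}
    - {"dx": 0.013,"dy": 0,"dz": 0,"twist": 0,"claw": 1}

```text
t: 36.8
tool_pos: [0.5584, 0.2717, 0.167]
tcp_rot: [0.0, 0.707, 0.707, 0.0]
wrist_force: [-0.6, -1.8, 0.1]
width: 0.0001
grip_force: 0.5
```

move_arm:
  plan:
    - {"dx": 0.001,"dy": 0,"dz": 0,"twist": 0,"claw": 1}
    - {"dx": 0.002,"dy": 0,"dz": 0,"twist": 0,"claw": 1}
    - {"dx": 0.003,"dy": 0,"dz": 0,"twist": 0,"claw": 1}
    - {"dx": 0.004,"dy": 0,"dz": 0,"twist": 0,"claw": 1}
    - {"dx": 0.005,"dy": 0,"dz": 0,"twist": 0,"claw": 1}
    - {"dx": 0.006,"dy": 0,"dz": 0,"twist": 0,"claw": 1}
    - {"dx": 0.007,"dy": 0,"dz": 0,"twist": 0,"claw": 1}
    - {"dx": 0.007,"dy": 0,"dz": 0,"twist": 0,"claw": 1}

```text
t: 37.6
tool_pos: [0.5584, 0.2767, 0.167]
tcp_rot: [0.001, 0.707, 0.707, -0.002]
wrist_force: [-1.5, -9.7, 2.8]
width: -0.0
grip_force: 5.0
```

move_arm:
  plan:
    - {"dx": 0.0015,"dy": 0,"dz": 0,"twist": 0,"claw": 1}
    - {"dx": 0.0015,"dy": 0,"dz": 0,"twist": 0,"claw": 1}
    - {"dx": 0,"dy": 0,"dz": 0,"twist": 0,"claw": 1}
    - {"dx": -0.01,"dy": 0,"dz": 0,"twist": 0,"claw": 1}
    - {"dx": -0.035,"dy": 0,"dz": 0,"twist": 0,"claw": 1}
    - {"dx": -0.08,"dy": 0,"dz": 0,"twist": 0,"claw": 1}
    - {"dx": -0.125,"dy": -0.01,"dz": -0.02,"twist": 0,"claw": 1}
    - {"dx": -0.165,"dy": -0.025,"dz": -0.045,"twist": 0,"claw": 1}

```text
t: 38.4
tool_pos: [0.5328, 0.1118, 0.2113]
tcp_rot: [-0.001, 0.707, 0.708, -0.0]
wrist_force: [0.9, -0.1, 0.8]
width: 0.0001
grip_force: 0.0
```

move_arm:
  plan:
    - {"dx": -0.03,"dy": -0.02,"dz": -0.02,"twist": 0,"claw": 1}
    - {"dx": -0.06,"dy": -0.04,"dz": -0.04,"twist": 0,"claw": 1}
    - {"dx": -0.08,"dy": -0.06,"dz": -0.06,"twist": 0,"claw": 1}
    - {"dx": -0.09,"dy": -0.07,"dz": -0.07,"twist": 0,"claw": 1}
    - {"dx": -0.09,"dy": -0.07,"dz": -0.07,"twist": 0,"claw": 1}
    - {"dx": -0.09,"dy": -0.07,"dz": -0.07,"twist": 0,"claw": 1}
    - {"dx": -0.09,"dy": -0.07,"dz": -0.07,"twist": 0,"claw": 1}
    - {"dx": -0.09,"dy": -0.07,"dz": -0.07,"twist": 0,"claw": 1}

```text
t: 39.2
tool_pos: [0.4636, 0.024, 0.281]
tcp_rot: [-0.001, 0.706, 0.708, -0.0]
wrist_force: [-0.8, 0.6, 0.1]
width: -0.0001
grip_force: 0.0
```

```bash
python3 - <<'E'
from h import *
st(1)
for n,pts in (('top',[(367,153),(405,267)]),('scene',[(193,247),(195,150)])):
    c=cam(n,n+'6.png');P=cloud(c);D=c['depth'];x,y,z=P[...,0],P[...,1],P[...,2]
    for u,v in pts: print(blob(P,D,u,v,20 if v in(267,150) else 12))
    for nm,lo,hi,ya,yb in (('bar',.104,.12,.25,.305),('plate',.085,.095,.3,.345)):
        w=P[(x>.47)&(x<.65)&(y>ya)&(y<yb)&(z>lo)&(z<hi)&(D>.1)]; print(nm,w.min(0).round(3),w.max(0).round(3),w.mean(0).round(3))
E
```

```text
39.2 [ 4.636e-01  2.400e-02  2.810e-01  1.143e-01 -1.000e-04  0.000e+00
 -7.604e-01  6.251e-01  1.468e-01]
(np.float64(0.0755), array([ 0.6237, -0.1311]), array([ 0.6235, -0.1303]), array([0.052, 0.053]), 288)
(np.float64(0.0346), array([ 0.3069, -0.2404]), array([ 0.3075, -0.2393]), array([0.087, 0.111]), 1144)
bar [0.513 0.287 0.105] [0.602 0.304 0.12 ] [0.555 0.293 0.115]
plate [0.473 0.315 0.085] [0.649 0.345 0.095] [0.556 0.336 0.089]
(np.float64(0.0764), array([ 0.6244, -0.1297]), array([ 0.6239, -0.1296]), array([0.051, 0.051]), 210)
(np.float64(0.0365), array([ 0.3097, -0.2378]), array([ 0.3112, -0.2363]), array([0.088, 0.111]), 566)
bar [0.514 0.288 0.105] [0.603 0.304 0.12 ] [0.56  0.294 0.115]
plate [0.475 0.318 0.085] [0.649 0.345 0.095] [0.558 0.337 0.09 ]
```

View pics/top6.png

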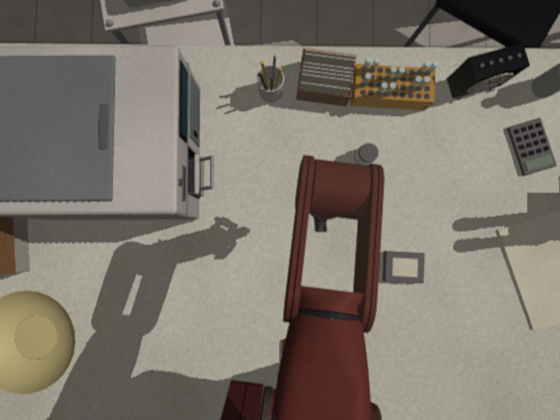

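The drawer is home: the handle is at about (205,172), flush at the face, and the bar has moved 0.305 m. The jar at (367,153) and the case at (405,267) haven't moved.

```bash
python3 -c "
from cell import ctrl; print(ctrl.finish_job())"
```

```text
the job is handed in; nothing more can be done
None
```

The drawer was pulled to its stop, loaded in order with the short, medium and tall bottles in pockets 1–3, and pushed gently home; the jar and case did not move, and I handed the job in at about 39 s (it returned no verdict).

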